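# Set the probe thermometer on its narrow sloped rest

### The arm

A 6-joint arm with a two-finger parallel gripper is mounted at the origin on a cart in front of the work surface, level with it; the furniture and walls round the work are solid. World frame = base frame: x ahead of the robot, y to its left, z up, the work surface at z = 0. Lengths are in mm, angles in rad, forces in N, time in s.
With the tool pointing down it reaches from about 350 to 875 mm from the base axis. Payload 4.2 kg.
Tool frame: the origin (TCP) lies between the finger pads; the fingertips stand 17 mm ahead of it and the grasp point (between the pads) lies 2 mm behind it; z points along the fingers, y is the line along which they close (so a half turn about z gives the same grasp; the last joint's range is limited). The gripper opens to 85 mm and grips with 20 to 120 N. Pads are 22 mm wide; open, the fingers measure 114 mm over their backs; the gripper's body (76 mm by 85 mm) begins 54 mm behind the grasp point. The pads swing forward as they close: fully open they stand 13 mm farther back than shut.
Start: joints at [-0.875, 0.385, 0.008, 0, -1.194, -0.259], TCP at [264.413, -566.29, 248.312] pointing down, gripper open.
Joint ranges: [-3.14, 3.14], [-1.21, 2.06], [-1.07, 1.41], [-3.16, 2.05], [-2.99, -0.16], [-3.1, 3.1]. Speed limits (rad/s): [2.79, 2.79, 3.14, 3.14, 3.14, 3.14].

### API

Orientations are given as a unit quaternion [x, y, z, w].
In Python, from bench import arm gives the robot as it stands.
- The arm moves only by the tool step_hand, called by a JSON object that holds its "api" and its "payload", one argument or row to a line. Schema: {"type":"object","properties":{"deltas":{"type":"array","items":{"type":"array","items":{"type":"number"},"minItems":6,"maxItems":6},"minItems":1,"maxItems":10},"finger_gap":{"type":"number"},"only":{"type":"string"},"quiet":{"type":"boolean"},"lines":{"type":"string"}},"required":["deltas"],"additionalProperties":false}. deltas is a list of rows, 1 to 10 of them, each of 6 numbers: dx, dy, dz in mm, then a rotation vector rx, ry, rz in rad; each row is the pose to reach, as a shift and turn from the pose commanded when the call began, along the tool's axes at that moment; what a row does not reach only later rows make up. A row lasts 1/10 s, in which the tool goes at most 50 mm and 0.15 rad, less where a joint would pass 70% of its speed; a pose out of reach is approached as far as the arm can. finger_gap is the finger opening in mm, set as the call begins (left out keeps the last). The fingers move at their own pace and stop on an object; the grip force is fixed at half the most. Time passes only in rows, so rows that do not move let the fingers close. The tool returns the time, the measured TCP pose, the force, the opening and the grip force at its end. only (a regular expression) keeps the lines of the reply that match it, lines (a string "A,B") keeps lines A to B, and quiet returns only ok. Input that does not fit is refused with a message, and nothing moves.
- arm.read_state(): the state, without advancing time (a new reading comes with each control period).
- arm.get_image(name): name is "side" or "top" or "wrist"; returns the picture (400x640x3 uint8, blue, green, red); there is no depth.
- arm.get_calibration(name): a dict with "K" (3x3 intrinsics, pixels), "D" ([k1, k2, p1, p2, k3] as OpenCV has them; the pictures are not rectified), "rvec" (rotation vector, rad) and "tvec" (3), from world to camera coordinates, as OpenCV has them. Camera axes: x right, y down, z forward; pixel columns grow to the right and rows downward; lengths in mm; the calibration is good to about 2 mm. A picture is of the moment at which its call begins: read the wrist's pose just before it. get_calibration takes no time and is no camera call; for the wrist camera it gives the pose at the moment of the call.
- arm.job_done(): hands the job in; it is judged then, once.
The state is a dict: "clock": time; "joints": joint angles; "joint_vel": joint speeds; "joint_efforts": joint torques, N m; "position": TCP position; "ee_rot": TCP orientation; "contact_force": force on the tool from outside, world axes, zero at the start; "wrist_torque": the same for the moment, N m; "gripper_width": finger opening in mm; "grasp_force": force on a finger pad.
Only numpy, scipy, OpenCV 4.12 (cv2) and the standard library are available. Lean on these libraries where they do the work, as an engineer would, in place of code of your own. Each camera call takes 0.05 s, during which the arm holds its last target. There are 200 camera calls.

### The job

Put the folding probe thermometer on the narrow sloped steel strip of its stand: display side up, lying lengthways along the strip and centred across it, its orange hinge end uppermost and its other end down against the small lip at the strip's foot. Set it down rather than letting it drop, let go of it, and leave the bowl, the sauce cup and the bottle where they are.

Things in the scene. Friction and masses are not known exactly. Their poses are not given: they have to be found in the camera images.
- thermometer: Folding food thermometer, probe folded and fixed, 75 g, loose. Origin: underside at mid-length; z up through the display face, y along its length: orange hinge end at y -75 mm, plain end at +75. Green body x -20 to +10, z 0 to 16 mm; steel probe 3.6 mm thick beside it at x 14, z 8, y -60 to +56 mm. Pinch across x at mid-length (36 mm over body and probe). Centre of mass x -5, y 0.
- thermometer_grip (a point): Point of the thermometer half way between the outer edges of its body and probe, at mid-length: x = -2, y = 0, z = 8 mm in its frame (8 mm above the underside). A pinch across the width centres here.
- thermometer_hinge_end (a point): Middle of the orange hinge end's face: x = -5, y = -75, z = 8 mm in the thermometer's frame.
- rest: Steel stand, fixed to the worktop: base plate 130 (x) x 80 (y) x 6 mm, two posts 20 mm wide that carry the sloped strip. Origin under the middle of the base plate, z up, x in the direction in which the strip rises.
- bed: The stand's sloped strip, fixed, steel, 160 x 28 x 4 mm, at 25 degrees; fingers pass beside it. Origin: middle of its upper face, 85 mm above the worktop; x up the slope, y across, z normal. Lip at the foot: 14 mm high, inner side at x -78 mm. Home: plain end against it, thermometer_grip at x -3, y 0, z 8 mm here, thermometer z along this z, its y along minus this x.
- glass_bowl: Patterned small bowl, 114 mm across, 47 mm high, loose bystander. Origin under its centre.
- sauce_cup: Square white sauce cup 82 x 82 x 35 mm, loose bystander. Origin under its centre.
- soy_bottle: Slim sauce bottle, 56 mm across, 214 mm high, loose bystander. Origin under its centre.

How it is judged (in metres and radians):
On the way:
1. the thermometer is lifted well clear of the worktop (height (world z) of thermometer above 0.06 m), for 0.2 s.
At the end, for the whole second after the job is handed in: The thermometer lies at rest and released on the sloped strip, flat on it (within 0.12 rad), display side up, lengthways (within 0.2 rad), centred across it within 11 mm, orange hinge end uppermost, its plain end no more than 12 mm from the lip (x of thermometer_grip in the frame of bed between -0.012 and 0.009 m and y of thermometer_grip in the frame of bed between -0.011 and 0.011 m and z of thermometer_grip in the frame of bed between 0.004 and 0.013 m and angle between the y axis of thermometer and the x axis of bed, either way round below 0.2 rad and angle between the z axis of thermometer and the z axis of bed, either way round below 0.12 rad and x of thermometer_hinge_end in the frame of bed above 0.05 m and angle between thermometer's own z axis and vertical below 0.7 rad and contact force between thermometer and bed above 0.2 N and contact force between thermometer and the fingers below 0.05 N and linear speed of thermometer below 0.01 m/s and angular speed of thermometer below 0.1 rad/s); the robot touches nothing.
It fails at once if the thermometer is dropped (falls free faster than 0.6 m/s) (linear speed of thermometer above 0.6 m/s and contact force between thermometer and the fingers below 0.05 N).
It fails at once if the glass bowl is moved by more than 30 mm (distance of glass_bowl from where it was at the start of the episode above 0.03 m).
It fails at once if the sauce cup is moved by more than 30 mm (distance of sauce_cup from where it was at the start of the episode above 0.03 m).
It fails at once if the soy bottle is moved by more than 30 mm (distance of soy_bottle from where it was at the start of the episode above 0.03 m).
It also fails if it takes over 40 s, if anything falls off the work surface, if the arm or the gripper's body presses on something with over 40 N, if the wrist force passes 120 N, or if a joint passes its speed limit or range.

## Working session

There is one attempt and no reset: what is moved stays moved. The work goes in short steps, Python scripts to look and compute and a tool call to move; the robot and the scene stay as the last step left them, time stands still between calls to the robot, and variables do not carry over. Pictures are saved under pics/ and viewed, at most 10 in all, crops included, and the job is handed in when it is done.

```bash
mkdir -p pics; ls; python3 - <<'E'
from bench import arm
import cv2
s=arm.read_state();print(s['clock'],s['position'],s['ee_rot'],s['gripper_width'])
for n in("side","top","wrist"):
    cv2.imwrite(f'pics/a_{n}.png',arm.get_image(n));c=arm.get_calibration(n);print(n,c)
E
```

```text
bench.py
pics
0.0 [ 264.18862494 -565.80998585  247.21468178] [-2.16578460e-01  9.76264612e-01  1.04798767e-03 -2.82708600e-04] 85.76681263835309
side {'K': array([[405.25953748,   0.        , 314.54936807],
       [  0.        , 405.25953748, 201.20760023],
       [  0.        ,   0.        ,   1.        ]]), 'D': array([-0.10338693,  0.        ,  0.        ,  0.        ,  0.        ]), 'rvec': array([ 0.79392869, -2.52474262,  1.20017563]), 'tvec': array([ 463.57674672,  283.77581872, 1281.75656538])}
top {'K': array([[513.05494093,   0.        , 325.13792042],
       [  0.        , 513.05494093, 196.47017145],
       [  0.        ,   0.        ,   1.        ]]), 'D': array([-0.00422042,  0.        ,  0.        ,  0.        ,  0.        ]), 'rvec': array([ 2.13216819, -2.12247453,  0.16750417]), 'tvec': array([   2.45498511,  592.91171297, 1805.41364248])}
wrist {'K': array([[325.65690306,   0.        , 318.01765005],
       [  0.        , 325.65690306, 198.92533264],
       [  0.        ,   0.        ,   1.        ]]), 'D': array([-0.03531707,  0.        ,  0.        ,  0.        ,  0.        ]), 'rvec': array([-1.59776127, -2.51094476, -0.34587862]), 'tvec': array([623.81919361, -34.79091953, 377.72684593])}
```

View pics/a_top.png

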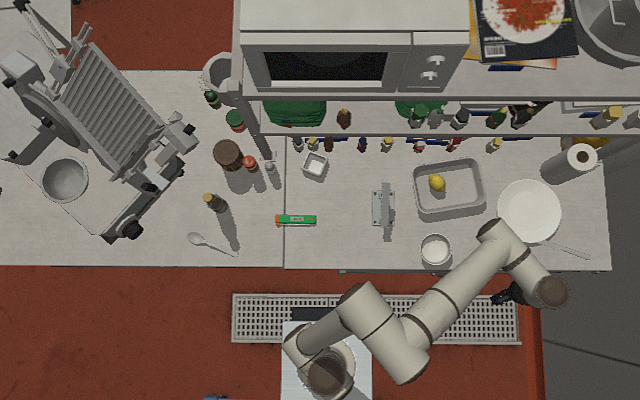

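View pics/a_side.png

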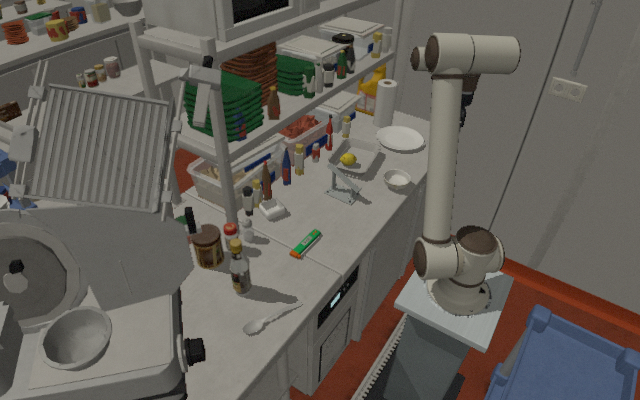

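Top view: the thermometer is at about (296,219) with its orange end at (278,219), the stand at (384,207), the bowl at (436,250), the sauce cup at (315,165) and the bottle at (215,203). I'll measure these now and enlarge the stand.

```bash
cat > h.py <<'E'
import numpy as np,cv2
from bench import arm
def ray(c,p):
    R=cv2.Rodrigues(c['rvec'])[0]
    q=cv2.undistortPoints(np.array([[p]],float),c['K'],c['D'])[0,0]
    return -R.T@c['tvec'],R.T@np.array([q[0],q[1],1])
def onz(c,p,z):
    o,d=ray(c,p);return o+d*(z-o[2])/d[2]
def tri(c1,p1,c2,p2):
    o1,d1=ray(c1,p1);o2,d2=ray(c2,p2)
    t=np.linalg.lstsq(np.c_[d1,-d2],o2-o1,rcond=None)[0]
    a,b=o1+d1*t[0],o2+d2*t[1];return (a+b)/2,np.linalg.norm(a-b)
def proj(c,P):
    return cv2.projectPoints(np.array(P,float).reshape(-1,1,3),c['rvec'],c['tvec'],c['K'],c['D'])[0][:,0]
def rect(img,lo,hi,roi):
    x,y,w,h=roi;m=cv2.inRange(cv2.cvtColor(img[y:y+h,x:x+w],cv2.COLOR_BGR2HSV),lo,hi)
    k=max(cv2.findContours(m,0,2)[0],key=cv2.contourArea)
    (a,b),s,t=cv2.minAreaRect(k);return (a+x,b+y),s,t,cv2.boxPoints(((a+x,b+y),s,t))
E
python3 - <<'E'
from h import *
ct,cs=arm.get_calibration('top'),arm.get_calibration('side')
t=cv2.imread('pics/a_top.png');s=cv2.imread('pics/a_side.png')
for n,lo,hi in(('green',(40,80,60),(90,255,255)),('orange',(3,120,100),(22,255,255))):
    for c,im,roi,nm in((ct,t,(265,200,60,35),'t'),(cs,s,(280,220,50,45),'s')):
        r=rect(im,lo,hi,roi);print(n,nm,np.round(r[0],1),np.round(r[1],1),onz(c,r[0],16 if nm=='t' else 12).round(),[onz(c,p,16).round()[:2] for p in r[3]])
for nm,p in(('bowl',(436,249)),('cup',(315,165)),('bottle',(207,196))):print(nm,onz(ct,p,40 if nm!='bottle' else 214).round())
print('stand',onz(ct,(384,207),60).round())
a=cv2.resize(t[165:265,335:435],(500,500),interpolation=2);b=cv2.resize(s[140:220,310:370],(375,500),interpolation=2)
cv2.imwrite('pics/b.png',np.hstack([a[:,:420],b]))
E
```

```text
green t [297. 219.] [ 8. 36.] [515. 108.  16.] [array([529., 174.]), array([530.,  42.]), array([500.,  42.]), array([500., 174.])]
green s [306.8 240.8] [ 7.8 31.1] [519. 111.  12.] [array([532., 175.]), array([533.,  40.]), array([501.,  52.]), array([502., 184.])]
orange t [276.5 219.5] [ 3. 11.] [513. 183.  16.] [array([492., 188.]), array([533., 189.]), array([533., 178.]), array([492., 177.])]
orange s [294.9 254.2] [10.7  4.9] [515. 187.  12.] [array([529., 201.]), array([536., 180.]), array([496., 179.]), array([490., 200.])]
bowl [ 406. -391.   40.]
cup [712.  43.  40.]
bottle [565. 393. 214.]
stand [ 554. -206.   60.]
```

View pics/b.png

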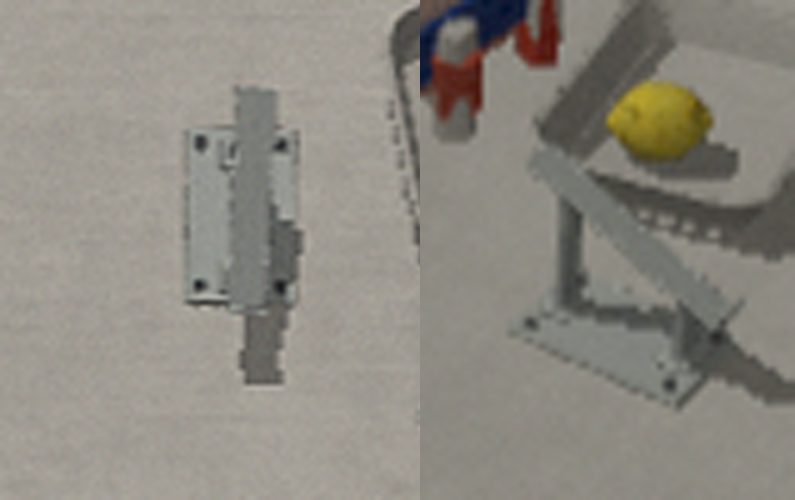

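The strip rises toward +x, away from the robot, with the lip at the near end. On the way to the thermometer I'll hover over the stand for a wrist picture.

```bash
cat >> h.py <<'E'
from scipy.spatial.transform import Rotation as Ro
def delta(pos,xax,zax):
    s=arm.read_state();R=Ro.from_quat(s['ee_rot']);z=np.array(zax,float);z/=np.linalg.norm(z)
    x=np.array(xax,float);x-=z*(x@z);x/=np.linalg.norm(x)
    T=Ro.from_matrix(np.c_[x,np.cross(z,x),z])
    print('delta',R.inv().apply(np.array(pos)-s['position']).round(1),(R.inv()*T).as_rotvec().round(3))
E
python3 - <<'E'
from h import *
s=arm.read_state();c=arm.get_calibration('wrist');R=Ro.from_quat(s['ee_rot'])
Rc=cv2.Rodrigues(c['rvec'])[0];print('cam in tool',R.inv().apply(-Rc.T@c['tvec']-s['position']).round(1),(R.as_matrix().T@Rc.T).round(2))
ct,cs=arm.get_calibration('top'),arm.get_calibration('side')
for p,z in(((386,182.6),118.8),((384.6,226.6),55)):print(onz(ct,p,z).round(1))
for p in((375,193.6),(391.2,194),(375,222.2),(391,222.4)):print('hole',onz(ct,p,6).round(1))
delta((470,-200,330),(-1,0,0),(0,0,-1))
E
```

```text
cam in tool [  67.9    0.5 -125. ] [[ 0.   -0.96 -0.27]
 [ 1.    0.   -0.  ]
 [ 0.   -0.27  0.96]]
[ 631.1 -208.1  118.8]
[ 483.8 -207.6   55. ]
hole [ 611.9 -178.9    6. ]
hole [ 610.6 -238.8    6. ]
hole [ 505.3 -177.8    6. ]
hole [ 504.9 -236.4    6. ]
delta [-341.2  244.7  -82.1] [ 0.002 -0.     0.437]
```

{"api": "step_hand", "payload": {
  "deltas": [
    [-341,245,-82,0,0,0.437],
    [-341,245,-82,0,0,0.437],
    [-341,245,-82,0,0,0.437],
    [-341,245,-82,0,0,0.437],
    [-341,245,-82,0,0,0.437],
    [-341,245,-82,0,0,0.437],
    [-341,245,-82,0,0,0.437],
    [-341,245,-82,0,0,0.437],
    [-341,245,-82,0,0,0.437],
    [-341,245,-82,0,0,0.437]
  ]
}}

```text
clock: 1.15
position: [471.8, -197.0, 331.1]
ee_rot: [-0.003, 1.0, 0.0, 0.001]
contact_force: [-0.5, -1.1, -0.5]
gripper_width: 85.5
grasp_force: 0.0
```

{"api": "step_hand", "payload": {
  "deltas": [
    [0,0,0,0,0,0],
    [0,0,0,0,0,0],
    [0,0,0,0,0,0],
    [0,0,0,0,0,0]
  ]
}}

```text
clock: 1.55
position: [469.2, -200.9, 330.1]
ee_rot: [0.001, 1.0, 0.0, -0.0]
contact_force: [0.1, -0.6, 1.0]
gripper_width: 85.2
grasp_force: 0.0
```

```bash
python3 - <<'E'
from h import *
import pickle
c=arm.get_calibration('wrist');im=arm.get_image('wrist');pickle.dump(c,open('c1.pkl','wb'))
cv2.imwrite('pics/w1.png',im);s=arm.read_state();print(s['position'],s['ee_rot'])
delta((440,113,330),(0,-1,0),(0,0,-1))
E
```

```text
[ 469.27950618 -200.8509118   330.14579431] [ 9.30366928e-04  9.99999550e-01  1.15560253e-05 -1.85087294e-04]
delta [2.990e+01 3.138e+02 2.000e-01] [ 0.    -0.    -1.573]
```

View pics/w1.png

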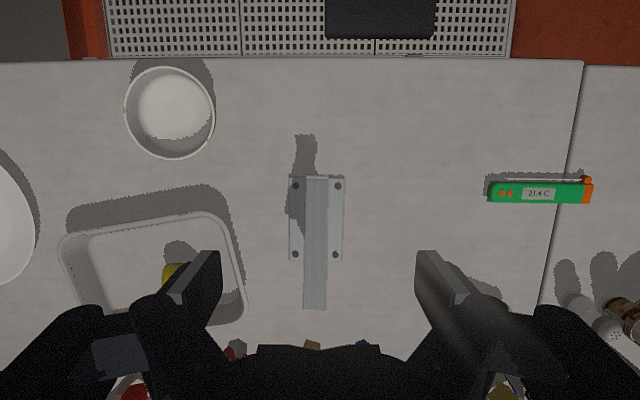

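The wrist view shows the strip from about (315,309), its high end, to (317,178), its lip. The thermometer is at (540,190), with the probe on the robot's side and the orange hinge at (588,189).

```bash
python3 - <<'E'
from h import *
import pickle
c=pickle.load(open('c1.pkl','rb'));im=cv2.imread('pics/w1.png')
for n,lo,hi in(('green',(40,80,60),(90,255,255)),('orange',(3,150,100),(20,255,255))):
    r=rect(im,lo,hi,(480,165,120,45));print(n,np.round(r[0],1),[onz(c,p,16).round(1)[:2] for p in r[3]])
for p in((295,185),(338,185),(295,254),(338,254)):print('hole',onz(c,p,6).round(1))
for p,z in(((302,309.5),118.8),((327,309.5),118.8)):print('hi',onz(c,p,z).round(1))
g=cv2.cvtColor(im,6)
for r in(195,215,235,280,300):print(r,g[r,284:350].tolist())
cv2.imwrite('pics/w1c.png',cv2.resize(im[160:320,270:360],(450,800)[:2],interpolation=2)[:600])
E
```

```text
green [535.5 192.1] [array([528.7,  38.9]), array([498.1,  35. ]), array([499.8, 175.8]), array([530.9, 182.4])]
orange [587.7 189.6] [array([529.6, 177.7]), array([490. , 174.5]), array([491.8, 189.4]), array([531.6, 193. ])]
hole [ 506.2 -233.1    6. ]
hole [ 506.3 -172.2    6. ]
hole [ 612.8 -235.2    6. ]
hole [ 612.8 -170.5    6. ]
hi [ 631.8 -219.6  118.8]
hi [ 631.8 -189.9  118.8]
195 [133, 140, 116, 81, 82, 79, 84, 87, 83, 83, 85, 82, 81, 88, 87, 84, 83, 86, 85, 87, 82, 96, 109, 112, 115, 113, 114, 110, 116, 114, 109, 111, 114, 120, 116, 116, 114, 114, 110, 113, 113, 116, 112, 110, 121, 126, 131, 134, 135, 135, 130, 131, 133, 130, 130, 130, 128, 132, 129, 125, 132, 140, 135, 136, 138, 136]
215 [136, 136, 136, 144, 119, 75, 88, 82, 79, 86, 82, 86, 85, 86, 82, 85, 82, 87, 87, 83, 73, 96, 117, 115, 113, 115, 119, 114, 116, 113, 113, 117, 117, 116, 120, 121, 113, 116, 109, 115, 114, 118, 117, 124, 136, 130, 134, 131, 135, 134, 132, 136, 138, 129, 130, 135, 137, 135, 124, 115, 127, 141, 136, 134, 140, 135]
235 [139, 135, 138, 138, 113, 97, 130, 130, 128, 134, 133, 132, 132, 134, 1
[... 227 characters left out ...]
 139, 134, 136, 139, 137, 136]
280 [135, 135, 136, 139, 136, 139, 139, 137, 135, 141, 137, 139, 137, 138, 135, 138, 136, 139, 138, 129, 109, 119, 116, 119, 123, 121, 122, 116, 113, 118, 118, 118, 118, 115, 121, 121, 122, 122, 119, 118, 116, 120, 123, 137, 139, 140, 136, 139, 137, 138, 137, 138, 140, 138, 137, 132, 136, 133, 136, 136, 136, 136, 136, 138, 139, 137]
300 [137, 138, 133, 136, 135, 137, 136, 138, 139, 139, 138, 135, 138, 132, 134, 139, 137, 136, 121, 109, 124, 118, 117, 124, 121, 122, 118, 116, 117, 117, 117, 119, 117, 119, 122, 117, 121, 117, 121, 118, 116, 119, 129, 136, 135, 136, 130, 134, 133, 134, 135, 133, 135, 135, 136, 134, 133, 136, 134, 138, 133, 137, 138, 138, 136, 135]
```

View pics/w1c.png

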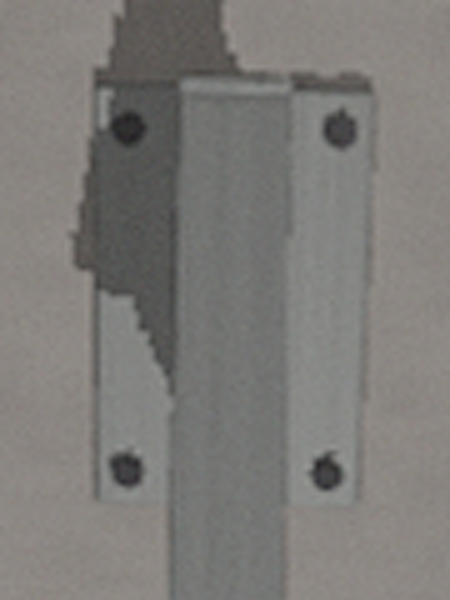

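```bash
python3 - <<'E'
from h import *
import pickle
c=pickle.load(open('c1.pkl','rb'))
P0=np.array([559.4,-204,85]);t=np.radians(25);n=np.array([-np.sin(t),0,np.cos(t)])
def pl(p):
    o,d=ray(c,p);return o+d*(n@(P0-o))/(n@d)
for r,l,rr in((195,304.9,328),(215,304.6,327.4),(235,304,327),(280,303.5,326.8),(300,302.3,326.2)):
    a,b=pl((l,r)),pl((rr,r));print(((a+b)/2).round(1),(b-a)[1].round(1))
delta((511,113,120),(-.013,-1,0),(0,0,-1))
E
```

```text
[ 506.4 -202.4   60.3] 29.0
[ 529.3 -203.    71. ] 28.3
[ 551.7 -203.6   81.4] 28.3
[ 600.7 -204.   104.3] 28.1
[ 621.9 -205.1  114.1] 28.6
delta [-41.2 313.9 210.1] [ 0.   -0.   -1.56]
```

{"api": "step_hand", "payload": {
  "deltas": [
    [-41,314,210,0,0,-1.56],
    [-41,314,210,0,0,-1.56],
    [-41,314,210,0,0,-1.56],
    [-41,314,210,0,0,-1.56],
    [-41,314,210,0,0,-1.56],
    [-41,314,210,0,0,-1.56],
    [-41,314,210,0,0,-1.56],
    [-41,314,210,0,0,-1.56],
    [-41,314,210,0,0,-1.56],
    [-41,314,210,0,0,-1.56]
  ],
  "finger_gap": 60,
  "quiet": true
}}

```text
ok
```

{"api": "step_hand", "payload": {
  "deltas": [
    [0,0,0,0,0,0],
    [0,0,0,0,0,0],
    [0,0,0,0,0,0],
    [0,0,0,0,0,0]
  ]
}}

```text
clock: 3.0
position: [510.9, 113.6, 120.5]
ee_rot: [-0.681, 0.732, -0.0, 0.0]
contact_force: [-0.3, -0.0, -0.1]
gripper_width: 60.3
grasp_force: 0.0
```

```bash
python3 - <<'E'
from h import *
delta((511,113,60),(-.013,-1,0),(0,0,-1))
c=arm.get_calibration('wrist');im=arm.get_image('wrist');cv2.imwrite('pics/w2.png',im)
for n,lo,hi in(('green',(40,80,60),(90,255,255)),('orange',(3,150,100),(20,255,255))):
    r=rect(im,lo,hi,(0,0,640,400));print(n,np.round(r[0],1),[onz(c,p,16).round(1)[:2] for p in r[3]])
E
```

```text
delta [ 0.7 -0.1 60.5] [-0.    0.   -0.06]
green [309.9 192.4] [array([528.8,  42.1]), array([500.2,  42.8]), array([502. , 177.6]), array([535.3, 177.1])]
orange [566.7 245.5] [array([368.1,  75.4]), array([296.4,  78.7]), array([257.1, 270.9]), array([346.3, 263. ])]
```

View pics/w2.png

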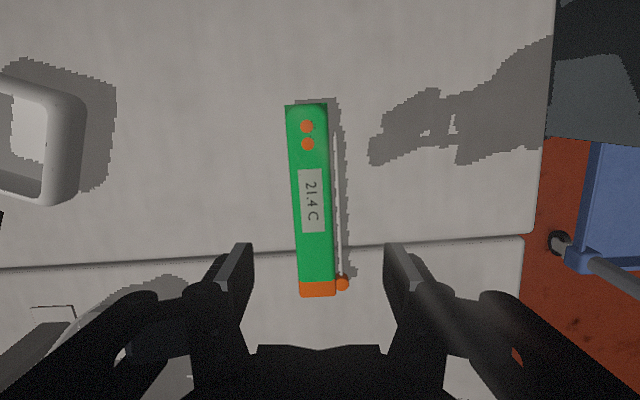

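The thermometer lies between the fingers. Its plain end is at about (306,104) and its hinge end at about (317,296), with the probe on the right.

```bash
python3 - <<'E'
from h import *
c=arm.get_calibration('wrist')
for p in((285.5,106),(328,104),(300,296),(336,294),(298,240),(332,240)):print(p,onz(c,p,16).round(1))
E
```

```text
(285.5, 106) [528.1  43.2  16. ]
(328, 104) [499.3  44.   16. ]
(300, 296) [531.  189.7  16. ]
(336, 294) [502.1 190.   16. ]
(298, 240) [528.3 141.4  16. ]
(332, 240) [502.5 143.3  16. ]
```

{"api": "step_hand", "payload": {
  "deltas": [
    [0.7,0,65,0,0,-0.06],
    [0.7,0,65,0,0,-0.06],
    [0,0,65,0,0,-0.06],
    [0,0,65,0,0,-0.06]
  ],
  "finger_gap": 60
}}

```text
clock: 3.45
position: [511.5, 114.1, 55.8]
ee_rot: [-0.703, 0.711, -0.0, 0.0]
contact_force: [0.1, 0.4, 0.1]
gripper_width: 60.2
grasp_force: 0.0
```

{"api": "step_hand", "payload": {
  "deltas": [
    [-1.5,0.5,20,0,0,0],
    [-1.5,0.5,30,0,0,0],
    [-1.5,0.5,34,0,0,0],
    [-1.5,0.5,36,0,0,0],
    [-1.5,0.5,38,0,0,0],
    [-1.5,0.5,38,0,0,0],
    [-1.5,0.5,38,0,0,0]
  ],
  "finger_gap": 60
}}

```text
clock: 4.15
position: [510.6, 115.6, 17.7]
ee_rot: [-0.703, 0.711, -0.0, 0.0]
contact_force: [0.3, -0.1, -0.2]
gripper_width: 59.8
grasp_force: 0.0
```

{"api": "step_hand", "payload": {
  "deltas": [
    [0,1.3,0,0,0,0],
    [0,1.3,0,0,0,0],
    [0,1.3,0,0,0,0],
    [0,1.3,0,0,0,0]
  ],
  "finger_gap": 43
}}

```text
clock: 4.55
position: [509.1, 115.5, 17.4]
ee_rot: [-0.703, 0.711, -0.0, 0.0]
contact_force: [0.2, 0.8, 0.6]
gripper_width: 43.1
grasp_force: 0.1
```

{"api": "step_hand", "payload": {
  "deltas": [
    [0,0,0,0,0,0],
    [0,0,0,0,0,0],
    [0,0,0,0,0,0],
    [0,0,0,0,0,0],
    [0,0,0,0,0,0]
  ],
  "finger_gap": 30
}}

```text
clock: 5.05
position: [509.6, 115.7, 17.9]
ee_rot: [-0.703, 0.711, -0.0, 0.001]
contact_force: [-0.2, -0.9, 5.5]
gripper_width: 33.0
grasp_force: 59.2
```

{"api": "step_hand", "payload": {
  "deltas": [
    [0,0,-10,0,0,0],
    [0,0,-30,0,0,0],
    [0,0,-60,0,0,0],
    [0,0,-100,0,0,0],
    [0,0,-130,0,0,0],
    [0,0,-130,0,0,0],
    [0,0,-130,0,0,0],
    [0,0,-130,0,0,0]
  ]
}}

```text
clock: 5.85
position: [507.8, 115.0, 146.0]
ee_rot: [-0.703, 0.711, 0.001, -0.001]
contact_force: [-0.0, -0.1, 0.0]
gripper_width: 33.5
grasp_force: 59.8
```

```bash
python3 - <<'E'
from h import *
a=arm.get_image('wrist');b=arm.get_image('side');d=arm.get_image('top')
A=cv2.resize(a[100:400,180:460],(420,450));B=cv2.resize(b[190:270,270:345],(375,400),interpolation=2)
cv2.imwrite('pics/w3.png',np.hstack([A,np.vstack([B,np.zeros((50,375,3),np.uint8)])]))
cv2.imwrite('pics/s3full.png',b);cv2.imwrite('pics/t3full.png',d)
E
```

```text
(no output)
```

View pics/w3.png

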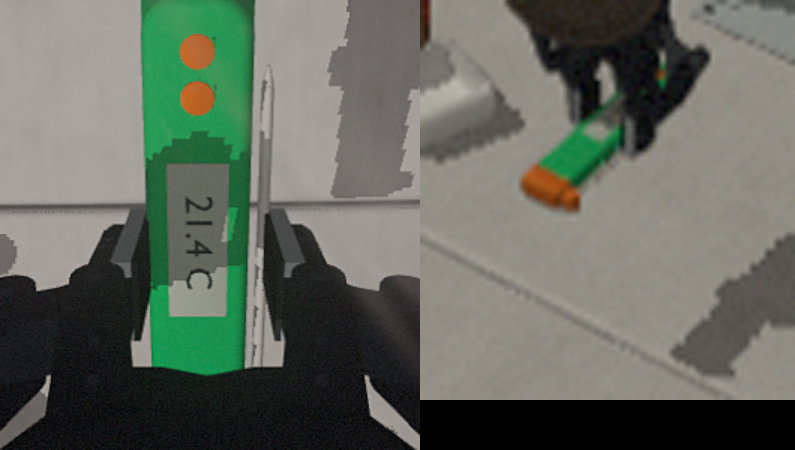

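```bash
python3 - <<'E'
from h import *
s=arm.read_state();R=Ro.from_quat(s['ee_rot']);p=s['position'];tl=lambda q:R.inv().apply(q-p).round(1)
c=arm.get_calibration('wrist');im=arm.get_image('wrist')
m=cv2.inRange(cv2.cvtColor(im,40),(40,80,40),(90,255,255));ys,xs=np.where(m[:330,200:420]);xs+=200
print('top row',ys.min(),'z',s['position'])
for r in(ys.min()+1,ys.min()+30,ys.min()+70):
    x=xs[ys==r];a,b=onz(c,(x.min()-.5,r),p[2]-1.6),onz(c,(x.max()+.5,r),p[2]-1.6);print(r,tl(a),tl(b))
ct,cs=arm.get_calibration('top'),arm.get_calibration('side')
T=cv2.imread('pics/t3full.png');S=cv2.imread('pics/s3full.png')
for nm,I,roi in(('t',T,(250,190,100,60)),('s',S,(270,190,100,60))):
    for n,lo,hi in(('green',(40,80,40),(90,255,255)),('orange',(3,120,80),(20,255,255))):
        try: r=rect(I,lo,hi,roi);print(nm,n,np.round(r[0],1),np.round(r[1],1));
        except Exception as e:print(nm,n,e);continue
        if n=='orange':
            if nm=='t':o=r[0]
            else:
                q,e=tri(ct,o,cs,r[0]);print('hinge tri',q.round(1),e.round(1),'tool',tl(q))
E
```

```text
top row 94 z [508.29621456 115.0977791  145.93045253]
95 [ 72.4 -16.7   1.7] [72.4 11.5  1.7]
124 [ 61.8 -17.1   1.6] [61.9 11.4  1.7]
164 [ 46.5 -17.2   1.6] [46.5 11.4  1.7]
t green [306.5 216. ] [ 8. 15.]
t orange [310.  215.5] [1. 2.]
s green [302.8 219.2] [ 8.5 16.3]
s orange [296.  227.5] [12.1  5.4]
hinge tri [554.3  75.7  22.1] 61.9 tool [ 38.7 -46.8 123.7]
```

```bash
cat >> h.py <<'E'
t=np.radians(25);w=-.022
bx=np.array([np.cos(t)*np.cos(w),np.cos(t)*np.sin(w),np.sin(t)]);by=np.array([-np.sin(w),np.cos(w),0]);bz=np.cross(bx,by)
BR=np.c_[bx,by,bz];B0=np.array([559.4,-203.7,85])
E
python3 - <<'E'
from h import *
delta(B0+BR@[-2,0,110],-bx,-bz)
E
```

```text
delta [317.8  -6.1 -37.3] [ 0.345 -0.344  1.554]
```

{"api": "step_hand", "payload": {
  "deltas": [
    [0,0,-40,0,0,0],
    [20,0,-80,0,0,0.1],
    [60,0,-90,0.05,-0.05,0.24],
    [100,0,-90,0.08,-0.08,0.37],
    [140,-3,-85,0.11,-0.11,0.5],
    [180,-3,-80,0.14,-0.14,0.63],
    [220,-4,-70,0.17,-0.17,0.76],
    [260,-5,-60,0.2,-0.2,0.89],
    [300,-6,-50,0.23,-0.23,1.02],
    [318,-6,-40,0.25,-0.25,1.14]
  ]
}}

```text
clock: 7.05
position: [511.0, -205.4, 186.2]
ee_rot: [-0.196, 0.966, -0.001, 0.166]
contact_force: [-0.9, 0.8, -0.3]
gripper_width: 33.5
grasp_force: 59.9
```

```bash
python3 - <<'E'
from h import *
delta(B0+BR@[-2,0,110],-bx,-bz)
E
```

```text
delta [-0.4  2.7  2.5] [ 0.092 -0.093  0.406]
```

{"api": "step_hand", "payload": {
  "deltas": [
    [0,2.5,2,0.03,-0.03,0.13],
    [0,2.5,2,0.06,-0.06,0.26],
    [0,2.5,2,0.09,-0.09,0.4],
    [0,2.5,2,0.092,-0.093,0.406],
    [0,2.5,2,0.092,-0.093,0.406],
    [0,2.5,2,0.092,-0.093,0.406]
  ]
}}

```text
clock: 7.65
position: [511.7, -200.2, 185.4]
ee_rot: [0.005, 0.976, -0.002, 0.217]
contact_force: [0.2, -0.0, -0.5]
gripper_width: 33.7
grasp_force: 59.9
```

```bash
python3 - <<'E'
from h import *
delta(B0+BR@[-2.5,0,40],-bx,-bz)
s=arm.read_state();print((BR.T@(s['position']-B0)).round(1))
E
```

```text
delta [ 1.7 -2.6 71.1] [0.002 0.    0.01 ]
[ -0.9   2.5 111.1]
```

{"api": "step_hand", "payload": {
  "deltas": [
    [1.7,-2.6,30,0.002,0,0.01],
    [1.7,-2.6,50,0.002,0,0.01],
    [1.7,-2.6,65,0.002,0,0.01],
    [1.7,-2.6,71,0.002,0,0.01],
    [1.7,-2.6,71,0.002,0,0.01],
    [1.7,-2.6,71,0.002,0,0.01]
  ]
}}

```text
clock: 8.25
position: [540.0, -203.4, 120.8]
ee_rot: [0.011, 0.976, -0.002, 0.217]
contact_force: [-0.4, -0.3, -0.7]
gripper_width: 33.8
grasp_force: 59.9
```

```bash
python3 - <<'E'
from h import *
delta(B0+BR@[-2.5,0,17.6],-bx,-bz)
a=arm.get_image('wrist');b=arm.get_image('side')
A=cv2.resize(a[60:360,180:460],(420,450));B=cv2.resize(b[130:210,310:385],(375,400),interpolation=2)
cv2.imwrite('pics/w4.png',np.hstack([A,np.vstack([B,np.zeros((50,375,3),np.uint8)])]))
E
```

```text
delta [ 0.1  0.1 23. ] [ 0.     0.001 -0.001]
```

View pics/w4.png

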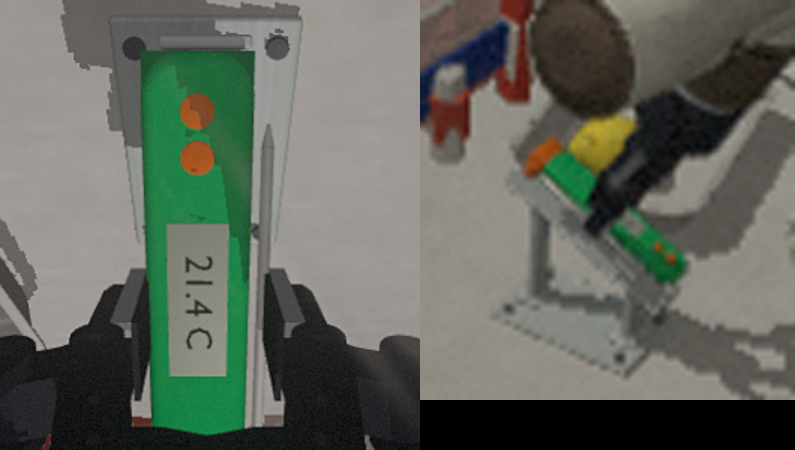

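The thermometer is aligned above the strip, hinge end high. The lip shows just past the plain end at (205,42) in the left crop.

```bash
python3 - <<'E'
from h import *
c=arm.get_calibration('wrist')
def pb(p,z):
    o,d=ray(c,p);o=BR.T@(o-B0);d=BR.T@d;return (o+d*(z-o[2])/d[2]).round(1)
print('lip',pb((316.7,91.5),14),pb((316.7,85),14),'end top',pb((312,94.5),38.5))
E
```

```text
lip [-77.8   0.1  14. ] [-80.6   0.1  14. ] end top [-75.6  -1.6  38.5]
```

{"api": "step_hand", "payload": {
  "deltas": [
    [0,0,8,0,0,0],
    [0,0,14,0,0,0],
    [0,0,18,0,0,0],
    [0,0,18,0,0,0],
    [0,0,18,0,0,0]
  ]
}}

```text
clock: 8.85
position: [547.3, -203.4, 103.6]
ee_rot: [0.012, 0.976, -0.002, 0.216]
contact_force: [0.4, -0.5, -0.6]
gripper_width: 33.6
grasp_force: 59.9
```

{"api": "step_hand", "payload": {
  "deltas": [
    [0,0,1,0,0,0],
    [0,0,2,0,0,0],
    [0,0,3,0,0,0],
    [0,0,3,0,0,0]
  ]
}}

```text
clock: 9.25
position: [548.5, -203.4, 101.1]
ee_rot: [0.012, 0.976, -0.002, 0.217]
contact_force: [-0.6, -0.1, -0.3]
gripper_width: 33.6
grasp_force: 59.9
```

{"api": "step_hand", "payload": {
  "deltas": [
    [0,0,1,0,0,0],
    [0,0,1.5,0,0,0],
    [0,0,1.5,0,0,0],
    [0,0,1.5,0,0,0]
  ]
}}

```text
clock: 9.65
position: [549.2, -203.5, 99.9]
ee_rot: [0.012, 0.976, -0.002, 0.217]
contact_force: [-1.1, 0.3, 0.1]
gripper_width: 33.9
grasp_force: 60.1
```

```bash
python3 - <<'E'
from h import *
s=arm.read_state();print((BR.T@(s['position']-B0)).round(1),BR.T@s['contact_force'])
E
```

```text
[-3.   0.  17.8] [-0.95760268  0.30808413  0.58537918]
```

Contact is close, so I'll go on in small steps.

{"api": "step_hand", "payload": {
  "deltas": [
    [0,0,0.5,0,0,0],
    [0,0,1,0,0,0],
    [0,0,1,0,0,0],
    [0,0,1,0,0,0]
  ]
}}

```text
clock: 10.05
position: [549.2, -203.5, 99.8]
ee_rot: [0.012, 0.976, -0.002, 0.217]
contact_force: [-4.9, 1.8, 7.7]
gripper_width: 33.6
grasp_force: 61.0
```

```bash
python3 - <<'E'
from h import *
s=arm.read_state();print((BR.T@(s['position']-B0)).round(1),BR.T@s['contact_force'])
E
```

```text
[-3.   0.  17.7] [-1.20358871  1.72409483  9.02468254]
```

Contact is firm at 9 N normal to the strip, so I'll open.

{"api": "step_hand", "payload": {
  "deltas": [
    [0,0,0,0,0,0],
    [0,0,0,0,0,0],
    [0,0,0,0,0,0],
    [0,0,0,0,0,0],
    [0,0,0,0,0,0]
  ],
  "finger_gap": 56
}}

```text
clock: 10.55
position: [549.7, -203.4, 98.7]
ee_rot: [0.012, 0.976, -0.002, 0.216]
contact_force: [-0.5, -0.5, 0.0]
gripper_width: 55.9
grasp_force: 0.0
```

{"api": "step_hand", "payload": {
  "deltas": [
    [0,0,-5,0,0,0],
    [0,0,-15,0,0,0],
    [0,0,-35,0,0,0],
    [0,0,-65,0,0,0],
    [0,0,-100,0,0,0],
    [0,0,-100,0,0,0],
    [0,0,-100,0,0,0],
    [0,0,-100,0,0,0]
  ]
}}

```text
clock: 11.35
position: [506.9, -202.4, 189.1]
ee_rot: [0.012, 0.976, -0.002, 0.216]
contact_force: [-0.6, 0.9, -0.2]
gripper_width: 55.9
grasp_force: 0.0
```

```bash
python3 - <<'E'
from h import *
c=arm.get_calibration('wrist');a=arm.get_image('wrist');b=arm.get_image('side')
def pb(p,z):
    o,d=ray(c,p);o=BR.T@(o-B0);d=BR.T@d;return (o+d*(z-o[2])/d[2]).round(1)
r=rect(a,(40,80,40),(90,255,255),(180,40,280,320));print('green',[pb(p,16) for p in r[3]])
A=cv2.resize(a[60:360,180:460],(420,450));B=cv2.resize(b[130:210,310:385],(375,400),interpolation=2)
cv2.imwrite('pics/w5.png',np.hstack([A,np.vstack([B,np.zeros((50,375,3),np.uint8)])]))
E
```

```text
green [array([-76.6, -15.7,  16. ]), array([-76.5,  12.2,  16. ]), array([57.3, 13.9, 16. ]), array([ 57.3, -18.7,  16. ])]
```

View pics/w5.png

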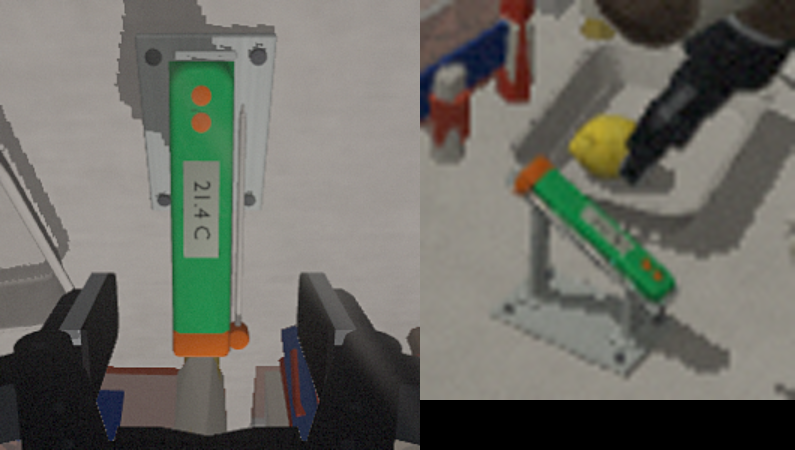

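The thermometer lies on the strip against the lip, body centre about -2 mm across (nominal -3), and the gripper is clear of it.

```bash
python3 -c "
from bench import arm
print(arm.job_done())"
```

```text
the job is handed in; nothing more can be done
None
```

The thermometer is on the sloped strip: display up, hinge end uppermost, plain end about 1 mm from the lip, and centred across to within about 1 mm. It is released and the arm is clear; I handed the job in after about 11.4 s on the robot's clock, and no verdict was shown.

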